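# Rack the spacer plates by thickness and shut the retaining bail

## Robot

A 6-joint arm with a two-finger parallel gripper is mounted at the origin on the work surface. World frame = base frame: x ahead of the robot, y to its left, z up, the work surface at z = 0. Lengths are in m, angles in rad, forces in N, time in s.
With the tool pointing down it reaches from about 0.3 to 0.875 m from the base axis. Payload 6.4 kg.
Tool frame: the origin (TCP) lies midway between the tips of the shut fingers; the grasp point (between the pads) lies 19 mm behind it (arm.tcp_to_grasp is the x of the grasp point in the tool frame, in m); x points along the fingers, y is the direction in which the jaws open and shut, and the axes are right-handed (so a half turn about x gives the same grasp; the last joint's range is limited). The gripper opens to 88 mm and grips with 3 to 60 N. Pads are 18 mm wide; open, the fingers measure 123 mm over their backs; the gripper's body (75 mm by 187 mm) begins 45 mm behind the grasp point.
Start: joints at [0.907, 0.181, 1.607, -0, 1.354, -0.206], TCP at [0.254, 0.516, 0.239] pointing down, gripper open.
Joint ranges: [-2.99, 2.99], [-0.89, 2.07], [0.3, 2.58], [-1.14, 4.28], [0, 2.63], [-3.12, 3.12]. Speed limits (rad/s): [2.57, 2.57, 3.01, 3.14, 3.14, 3.14].

## Interface

Orientations are given as [roll, pitch, yaw] about the fixed x, y, z axes, in that order (R = Rz(yaw) Ry(pitch) Rx(roll)).
In Python, from workcell import arm, cams, workorder gives the robot as it stands.
- The arm moves only by the tool move_arm, never from a script. Its argument "plan" is text: rows parted by semicolons, each of 7 numbers parted by spaces: the shift along the world's x, y, z in cm, then the turn, a rotation vector about the world's x, y, z in degrees, then the finger opening in cm, from 0 to 8.81. A call has 1 to 5 rows; each row is the pose to reach, as a shift and turn from the pose measured when the call began; what a row does not reach only later rows make up. A row lasts 1/8 s, in which the tool goes at most 62.5 mm and 10.7 degrees, less where a joint would pass 70% of its speed; a pose out of reach is approached as far as the arm can. A call with a gripper value outside its range is refused whole. The fingers move at their own pace and stop on an object; "force" is the grip in N (left out, the last holds). Time passes only in rows, so rows that repeat a pose let the fingers close. It gives the time, the measured TCP pose, the force and the opening at its end, in the units of the state.
- arm.state(): the state, without advancing time (a new reading comes with each control period).
- cams.get_image(name): name is "side" or "top" or "wrist"; returns the picture (480x640x3 uint8, red, green, blue); there is no depth.
- cams.camera_params(name): a dict with "fx", "fy", "cx", "cy" (pixels), "origin" and "attitude" of the camera in the world. Camera axes: x right, y down, z forward; pixel columns grow to the right and rows downward; lengths in m; the calibration is good to about 2 mm. A picture is of the moment at which its call begins: read the wrist's pose just before it. camera_params takes no time and is no camera call; for the wrist camera it gives the pose at the moment of the call.
- workorder.sign_off(): hands the job in, once; it reports no verdict.
The state is a dict: "time": time; "joint_positions": joint angles; "dq": joint speeds; "joint_torque": joint torques, N m; "ee_pos": TCP position; "eef_rot": TCP orientation; "ft_force": force on the tool from outside, world axes, zero at the start; "torque": the same for the moment, N m; "grip_width": opening from 0.0 (shut) to 1.0 (fully open).
Only numpy, scipy, OpenCV 4.12 (cv2) and the standard library are available. Lean on these libraries where they do the work, as an engineer would, in place of code of your own. Each camera call takes 0.05 s, during which the arm holds its last target. There are 200 camera calls.

## Task

Put the three aluminium spacer plates away in the plywood rack, each on edge and about centred along the slot that its thickness fits, so that each stops on its slot's shoulders and their tops stand level. Then swing the steel bail over fully down across the plates to keep them in. Do not tip a plate over, and leave the spray can, the bottle and the paint pot where they are.

Things in the scene. Friction and masses are not known exactly. Their poses are not given: they have to be found in the camera images.
- thick_center (a point): Centre (half-way up and along) of the thick spacer plate: aluminium slab 100 mm long (x), 28 mm thick (y), 72 mm tall (z, up), about 544 g. It stands loose on its long edge on the bench, 36 mm below this point, and tips easily. Dark dots on its faces are only marks. The three plates differ only in thickness (28, 19, 10 mm).
- medium_center (a point): Centre (half-way up and along) of the medium spacer plate: aluminium slab 100 mm long (x), 19 mm thick (y), 72 mm tall (z, up), about 369 g. It stands loose on its long edge on the bench, 36 mm below this point, and tips easily. Dark dots on its faces are only marks. The three plates differ only in thickness (28, 19, 10 mm).
- thin_center (a point): Centre (half-way up and along) of the thin spacer plate: aluminium slab 100 mm long (x), 10 mm thick (y), 72 mm tall (z, up), about 194 g. It stands loose on its long edge on the bench, 36 mm below this point, and tips easily. Dark dots on its faces are only marks. The three plates differ only in thickness (28, 19, 10 mm).
- rack: Plywood rack fixed on the bench, 112 mm (x) by 224 mm (y), top 50 mm high, with three slots narrowing in a row from +y to -y, 76 mm apart. Origin under the middle slot; x away from the robot, y across the slots. Slot mouths have 5 mm 45-degree lead-ins. Seated plates stand 44 mm out of it. A plate too thick for a slot stays out; one too thin sinks into the throat or leans.
- slot_wide (a point): Seat of the widest slot, at the +y end: middle of its length and width, at shoulder height, 22 mm above the bench. Slot runs along x, 112 mm long, open-ended; y across, z up. 31.5 mm wide channel, 28 mm deep; below its shoulders a 21 mm throat, 14 mm deeper. The 28 mm plate stops on the shoulders, its centre 36 mm above this point.
- slot_middle (a point): Seat of the middle slot, in the rack's centre: middle of its length and width, at shoulder height, 22 mm above the bench. Slot runs along x, 112 mm long, open-ended; y across, z up. 22.5 mm wide channel, 28 mm deep; below its shoulders a 12 mm throat, 14 mm deeper. The 19 mm plate stops on the shoulders, its centre 36 mm above this point.
- slot_narrow (a point): Seat of the narrowest slot, at the -y end: middle of its length and width, at shoulder height, 22 mm above the bench. Slot runs along x, 112 mm long, open-ended; y across, z up. 13.5 mm wide channel, 28 mm deep; below its shoulders a 4 mm throat, 14 mm deeper. The 10 mm plate stops on the shoulders, its centre 36 mm above this point.
- bail (a joint): Angle of the bail, a U of 10 mm round steel bar hinged on two posts at the rack's far (+x) end. 0 = fully down, level (end stop), crossbar 3 mm above the tops of seated plates; 1.57 = upright; starts leaning back at 1.75 to 2.1 (stop at 2.3). The hinge is stiff (0.3 N m, about 3 N at the crossbar): it stays where it is left and must be moved all the way.
- bail_bar (a point): Middle of the bail's crossbar, a 10 mm round bar 240 mm long parallel to the rack's y, 100 mm from the hinge axis; the bail's two side arms are at its ends, 120 mm either side. The frame turns with the bail.
- bail_hinge (a point): Middle of the bail's hinge axis, which runs along y; frame parallel to the rack's. It lies 85 mm in +x from the slots' mid-length, 102 mm above the bench. From here the crossbar is at 100 mm x (-cos angle, 0, sin angle). The posts, 8 mm thick, stand 108 mm either side and reach 114 mm high.
- can_center (a point): Bystander: spray can, 66 mm across, 190 mm tall, standing; this point is half-way up.
- bottle_center (a point): Bystander: clear bottle, 68 mm across, 160 mm tall, standing; this point is half-way up.
- pot_center (a point): Bystander: white paint pot with a red bottom and a brush in it, 88 mm across, pot 95 mm tall; this point is half-way up.
Mind the look-alikes: they are no part of the job. What is shaped like the part that bears thick_center but orange is not meant. What is shaped like the part that bears medium_center but yellow is not meant.

How it is judged:
On the way, in this order (a step that is already met when the one before it is completed fails the run):
1. one plate stands seated in its own slot (((x of thick_center in the frame of slot_wide between -0.02 and 0.02 m and y of thick_center in the frame of slot_wide between -0.009 and 0.009 m and z of thick_center in the frame of slot_wide between 0.031 and 0.041 m and angle between the y axis of thick_center and the y axis of slot_wide, either way round below 0.2 rad) or (x of medium_center in the frame of slot_middle between -0.02 and 0.02 m and y of medium_center in the frame of slot_middle between -0.009 and 0.009 m and z of medium_center in the frame of slot_middle between 0.031 and 0.041 m and angle between the y axis of medium_center and the y axis of slot_middle, either way round below 0.2 rad) or (x of thin_center in the frame of slot_narrow between -0.02 and 0.02 m and y of thin_center in the frame of slot_narrow between -0.009 and 0.009 m and z of thin_center in the frame of slot_narrow between 0.031 and 0.041 m and angle between the y axis of thin_center and the y axis of slot_narrow, either way round below 0.2 rad))), for 0.2 s.
2. two plates stand seated in their own slots ((((x of thick_center in the frame of slot_wide between -0.02 and 0.02 m and y of thick_center in the frame of slot_wide between -0.009 and 0.009 m and z of thick_center in the frame of slot_wide between 0.031 and 0.041 m and angle between the y axis of thick_center and the y axis of slot_wide, either way round below 0.2 rad) and (x of medium_center in the frame of slot_middle between -0.02 and 0.02 m and y of medium_center in the frame of slot_middle between -0.009 and 0.009 m and z of medium_center in the frame of slot_middle between 0.031 and 0.041 m and angle between the y axis of medium_center and the y axis of slot_middle, either way round below 0.2 rad)) or ((x of thick_center in the frame of slot_wide between -0.02 and 0.02 m and y of thick_center in the frame of slot_wide between -0.009 and 0.009 m and z of thick_center in the frame of slot_wide between 0.031 and 0.041 m and angle between the y axis of thick_center and the y axis of slot_wide, either way round below 0.2 rad) and (x of thin_center in the frame of slot_narrow between -0.02 and 0.02 m and y of thin_center in the frame of slot_narrow between -0.009 and 0.009 m and z of thin_center in the frame of slot_narrow between 0.031 and 0.041 m and angle between the y axis of thin_center and the y axis of slot_narrow, either way round below 0.2 rad)) or ((x of medium_center in the frame of slot_middle between -0.02 and 0.02 m and y of medium_center in the frame of slot_middle between -0.009 and 0.009 m and z of medium_center in the frame of slot_middle between 0.031 and 0.041 m and angle between the y axis of medium_center and the y axis of slot_middle, either way round below 0.2 rad) and (x of thin_center in the frame of slot_narrow between -0.02 and 0.02 m and y of thin_center in the frame of slot_narrow between -0.009 and 0.009 m and z of thin_center in the frame of slot_narrow between 0.031 and 0.041 m and angle between the y axis of thin_center and the y axis of slot_narrow, either way round below 0.2 rad)))), for 0.2 s.
3. all three plates stand seated in their own slots (x of thick_center in the frame of slot_wide between -0.02 and 0.02 m and y of thick_center in the frame of slot_wide between -0.009 and 0.009 m and z of thick_center in the frame of slot_wide between 0.031 and 0.041 m and angle between the y axis of thick_center and the y axis of slot_wide, either way round below 0.2 rad and x of medium_center in the frame of slot_middle between -0.02 and 0.02 m and y of medium_center in the frame of slot_middle between -0.009 and 0.009 m and z of medium_center in the frame of slot_middle between 0.031 and 0.041 m and angle between the y axis of medium_center and the y axis of slot_middle, either way round below 0.2 rad and x of thin_center in the frame of slot_narrow between -0.02 and 0.02 m and y of thin_center in the frame of slot_narrow between -0.009 and 0.009 m and z of thin_center in the frame of slot_narrow between 0.031 and 0.041 m and angle between the y axis of thin_center and the y axis of slot_narrow, either way round below 0.2 rad), for 0.2 s.
4. the bail is swung fully down over the seated plates (all of step 3 and value of joint bail below 0.12 rad), for 0.2 s.
At the end, for the whole second after the job is handed in: Each plate is at rest in the slot of its thickness: centre within 20 mm of the slot's middle along it, 9 mm across it, 5 mm of its seated height, its face within 0.2 rad of the slot; and the bail is down, below 0.12 rad (all of step 4 and linear speed of each of plate_thick, plate_medium, plate_thin below 0.02 m/s); the robot touches nothing.
It fails at once if a plate is tipped over (angle between any of thick_center, medium_center, thin_center's own z axis and vertical above 1 rad).
It fails at once if the can, the bottle or the pot is displaced by more than 30 mm or tipped over (distance of any of can_center, bottle_center, pot_center from where it was at the start of the episode above 0.03 m).
It also fails if it takes over 72 s, if anything falls off the work surface, if the arm or the gripper's body presses on something with over 40 N, if the wrist force passes 120 N, or if a joint passes its speed limit or range.

## Working session

There is one attempt and no reset: what is moved stays moved. The work goes in short steps, Python scripts to look and compute and a tool call to move; the robot and the scene stay as the last step left them, time stands still between calls to the robot, and variables do not carry over. Pictures are saved under pics/ and viewed, about 8 in all and at most 12, crops included, and the job is handed in when it is done.

Besides the shell and the picture viewer there is one more tool, called after "Call:" by a JSON object that holds its "api" and its "payload". move_arm: Moves the arm, as the interface text tells. Its arguments: {"type":"object","properties":{"plan":{"type":"string"},"force":{"type":"number"}},"required":["plan"]}

```bash
ls; mkdir -p pics
cat > h.py <<'E'
import numpy as np, cv2
from scipy.spatial.transform import Rotation as R
from workcell import arm, cams, workorder
def shot(n,fn=None):
    p=cams.camera_params(n); im=cams.get_image(n)[:,:,::-1].copy()
    if fn: cv2.imwrite('pics/'+fn,im)
    return p,im
def rot(a):
    a=np.array(a,float)
    return a if a.shape==(3,3) else R.from_euler('xyz',a).as_matrix()
def ray(p,u,v):
    d=rot(p['attitude'])@np.array([(u-p['cx'])/p['fx'],(v-p['cy'])/p['fy'],1]); return np.array(p['origin']),d
def onz(p,u,v,z):
    o,d=ray(p,u,v); return o+d*(z-o[2])/d[2]
def proj(p,X):
    c=rot(p['attitude']).T@(np.array(X)-np.array(p['origin'])); return p['fx']*c[0]/c[2]+p['cx'],p['fy']*c[1]/c[2]+p['cy']
E
python3 - <<'E'
from h import *
s=arm.state();print(s)
for n in('top','side'):
    p,im=shot(n,n+'0.png');print(n,p)
print(cams.camera_params('wrist'),arm.tcp_to_grasp)
E
```

```text
pics
{'time': 0.0, 'joint_positions': array([ 9.06747581e-01,  1.81566025e-01,  1.60797014e+00, -4.66266809e-06,
        1.35381201e+00, -2.06282422e-01]), 'dq': array([-7.67241053e-04,  4.72988422e-04, -1.38428216e-04,  5.33644640e-04,
        6.31455793e-05, -4.27937285e-04]), 'joint_torque': array([-1.61772327e-04, -4.33882570e+01, -3.41841352e+01,  7.02185556e-02,
        3.87565128e-02, -1.19403785e-04]), 'ee_pos': array([0.25376346, 0.51538677, 0.2378144 ]), 'eef_rot': array([-1.77448604,  1.5690408 , -2.23225136]), 'ft_force': array([ 0.26569278,  0.13839527, -0.24806426]), 'torque': array([ 0.05942575, -0.00620104, -0.01361854]), 'grip_width': 0.9955125647068511}
top {'fx': 457.86446349140044, 'fy': 457.86446349140044, 'cx': 312.55099249680393, 'cy': 241.40830427863366, 'origin': array([ 0.43371703, -0.07821975,  1.08343489]), 'attitude': array([-3.06326441e+00, -5.11580177e-04, -1.58858295e+00])}
side {'fx': 441.2758510745222, 'fy': 441.2758510745222, 'cx': 313.4107830063289, 'cy': 236.19250575311256, 'origin': array([ 0.4147789 , -0.79149515,  0.56121493]), 'attitude': array([-2.15684078,  0.00648885, -0.15312921])}
{'fx': 359.19294483187286, 'fy': 359.19294483187286, 'cx': 321.21828172057576, 'cy': 234.09931494099436, 'origin': array([0.17747977, 0.5544338 , 0.38264728]), 'attitude': array([2.81089857e+00, 1.23852663e-03, 1.11375133e+00])} -0.0187
```

View pics/top0.png

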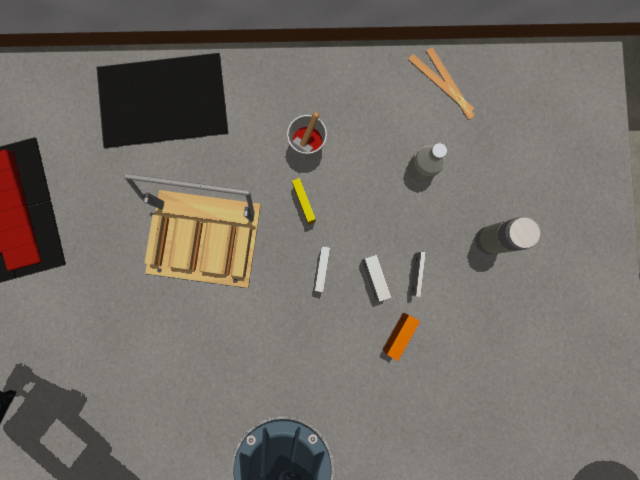

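View pics/side0.png

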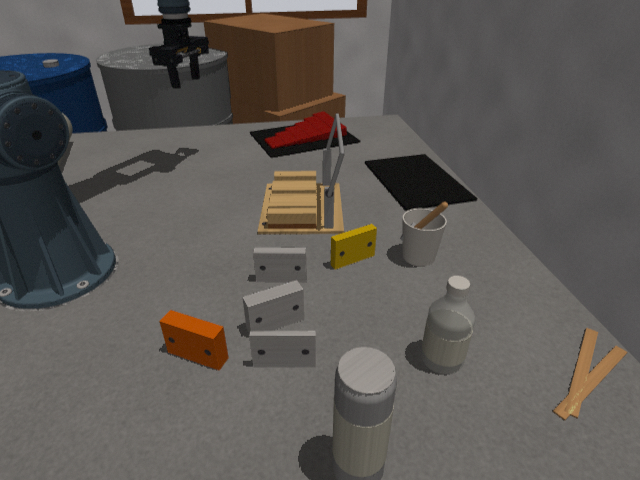

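The grey plates in the top view are at about (322,270), (377,278) and (420,274). By apparent width they look like medium, thick and thin. The orange (402,337) and yellow (304,201) plates are decoys. I'll measure the greys and confirm in an enlarged crop.

Run:
```python
from h import *
p=cams.camera_params('top'); im=cv2.imread('pics/top0.png')
hsv=cv2.cvtColor(im,cv2.COLOR_BGR2HSV)
m=((hsv[:,:,1]<40)&(hsv[:,:,2]>175)).astype(np.uint8)
m[:230]=0;m[310:]=0;m[:,:290]=0;m[:,440:]=0
cs,_=cv2.findContours(m,cv2.RETR_EXTERNAL,cv2.CHAIN_APPROX_NONE)
for c in cs:
    if cv2.contourArea(c)<60: continue
    r=cv2.minAreaRect(c);b=cv2.boxPoints(r)
    # pixel centers -> expand by 0.5
    w=np.array([onz(p,u,v,.072)[:2] for u,v in b])
    e1=w[1]-w[0];e2=w[2]-w[1]
    L,S=(e1,e2) if np.linalg.norm(e1)>np.linalg.norm(e2) else (e2,e1)
    print(np.round(r[0],1),w.mean(0).round(4),np.linalg.norm(L).round(4),np.linalg.norm(S).round(4),np.degrees(np.arctan2(L[1],L[0])).round(1)%180)
for n,(u,v) in dict(a=(159,191),b=(260,204),c=(247,287),d=(146,275)).items(): print(n,onz(p,u,v,.05).round(4))
a=cv2.resize(im[165:300,115:275],None,fx=4.5,fy=4.5,interpolation=cv2.INTER_CUBIC)[:600,:720]
cv2.imwrite('pics/rack.png',a)
a=cv2.resize(im[235:315,300:440],None,fx=5.5,fy=5.5,interpolation=cv2.INTER_CUBIC); cv2.imwrite('pics/plates.png',a)
```

```text
[377.6 277.8] [ 0.4303 -0.2219] 0.0983 0.0266 16.80000000000001
[420.4 273.9] [ 0.4373 -0.3166] 0.0976 0.0086 171.4
[322.  268.8] [ 0.4524 -0.0999] 0.0981 0.0173 170.2
a [0.6365 0.2683 0.05  ]
b [0.6024 0.038  0.05  ]
c [0.4147 0.0689 0.05  ]
d [0.4456 0.2959 0.05  ]
```

View pics/rack.png

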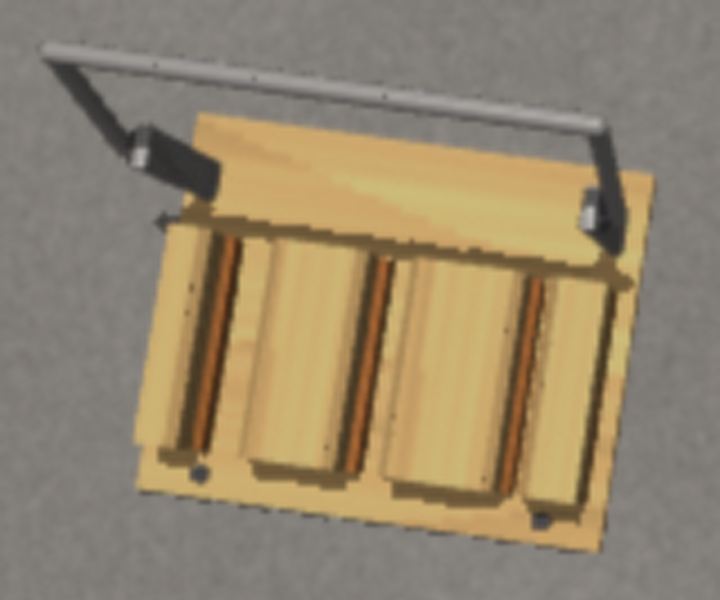

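View pics/plates.png

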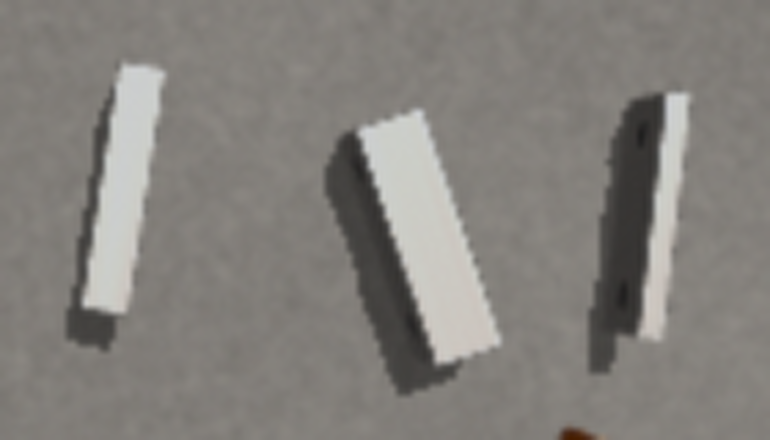

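Run:
```python
from h import *
p=cams.camera_params('top')
c=lambda u,v:(115+(u+.5)/4.5-.5,165+(v+.5)/4.5-.5)
P=[onz(p,*c(141,150),.114)[:2],onz(p,*c(592,208),.114)[:2]]
d=P[0]-P[1];yaw=np.arctan2(d[1],d[0])-np.pi/2
ex=np.array([np.cos(yaw),np.sin(yaw)]);ey=np.array([-ex[1],ex[0]])
O=(P[0]+P[1])/2-.085*ex
print('posts',np.linalg.norm(d),np.degrees(yaw),O)
B=np.array([onz(p,*c(*q),.05)[:2] for q in[(135,443),(580,508),(612,285),(170,228)]])
print(B.round(4),B.mean(0),[np.linalg.norm(B[i]-B[i-1]).round(4) for i in range(4)])
for a,b in((0,1),(3,2)): e=B[a]-B[b];print(np.degrees(np.arctan2(e[1],e[0]))-90)
for a,b in((3,0),(2,1)): e=B[a]-B[b];print(np.degrees(np.arctan2(e[1],e[0])))
# bar ends at ?
for z in(.18,.2):print(z,[((onz(p,*c(*q),z)[:2]-O)@np.c_[ex,ey]).round(3) for q in((48,50),(600,125))])
R0=rot(arm.state()['eef_rot']);print(R0.round(3), 'cam rel TCP in tool',(R0.T@(cams.camera_params('wrist')['origin']-arm.state()['ee_pos'])).round(3))
```

```text
posts 0.21650046819553848 -8.393484714875182 [0.50947571 0.1799624 ]
[[0.4726 0.2994]
 [0.4361 0.0766]
 [0.5479 0.0598]
 [0.5809 0.2829]] [0.50937315 0.17965306] [np.float64(0.1095), np.float64(0.2257), np.float64(0.1131), np.float64(0.2255)]
-9.290655431881433
-8.393954782756438
-8.660711205441242
-8.546104929357863
0.18 [array([0.116, 0.131]), array([ 0.114, -0.117])]
0.2 [array([0.112, 0.122]), array([ 0.111, -0.121])]
[[-0.001  0.442  0.897]
 [-0.001  0.897 -0.442]
 [-1.    -0.001 -0.   ]] cam rel TCP in tool [-0.145  0.001 -0.086]
```

Call:
{"api": "move_arm", "payload": {"plan": "6 -19 -3 0 0 8 5; 13 -38 -6 0 0 16.4 5; 19.9 -61.5 -8.8 0 0 16.4 5; 19.9 -61.5 -8.8 0 0 16.4 5; 19.9 -61.5 -8.8 0 0 16.4 5", "force": 30}}

```text
time: 0.72
ee_pos: [0.3497, 0.2197, 0.1947]
eef_rot: [-1.547, 1.569, -1.718]
ft_force: [1.6, -0.4, -0.3]
grip_width: 0.569
```

Run:
```python
from h import *
p=cams.camera_params('top')
c=onz(p,522,233,.19);print('can',c)
q=cams.camera_params('side');print('side can bottom-ish',onz(q,360,455,.0),'top',onz(q,366,366,.19), 'pot',onz(p,307,135,.095),'bottle',onz(p,438,151,.16))
s=arm.state();print(s['time'],s['ee_pos'],s['eef_rot'],rot(s['eef_rot']).round(3))
```

```text
can [ 0.51306874 -0.49079842  0.19      ]
side can bottom-ish [ 0.52123154 -0.47966838  0.        ] top [ 0.5146441  -0.49169573  0.19      ] pot [ 0.7468785  -0.07205067  0.095     ] bottle [ 0.68794808 -0.34107493  0.16      ]
0.725 [0.34970597 0.21973634 0.19467935] [-1.54736657  1.56934934 -1.71832347] [[-0.     0.17   0.985]
 [-0.001  0.985 -0.17 ]
 [-1.    -0.001  0.   ]]
```

Call:
{"api": "move_arm", "payload": {"plan": "10.3 -32 -4.5 0 0 0 5; 10.3 -32 -4.5 0 0 0 5; 10.3 -32 -4.5 0 0 0 5; 10.3 -32 -4.5 0 0 0 5; 10.3 -32 -4.5 0 0 0 5"}}

```text
time: 1.35
ee_pos: [0.4443, -0.0755, 0.1532]
eef_rot: [-1.316, 1.569, -1.488]
ft_force: [0.7, 0.6, 0.1]
grip_width: 0.564
```

Call:
{"api": "move_arm", "payload": {"plan": "0 0 0 0 0 0 5; 0 0 0 0 0 0 5"}}

```text
time: 1.6
ee_pos: [0.4437, -0.0752, 0.1527]
eef_rot: [-2.665, 1.57, -2.837]
ft_force: [-0.1, 0.7, -0.9]
grip_width: 0.569
```

Run:
```python
from h import *
p,im=shot('wrist','w1.png');s=arm.state();print(s['time'],s['ee_pos'],rot(s['eef_rot']).round(3))
hsv=cv2.cvtColor(im,cv2.COLOR_BGR2HSV)
m=((hsv[:,:,1]<40)&(hsv[:,:,2]>175)).astype(np.uint8)
cs,_=cv2.findContours(m,cv2.RETR_EXTERNAL,cv2.CHAIN_APPROX_NONE)
for c in cs:
    if cv2.contourArea(c)<600: continue
    r=cv2.minAreaRect(c);w=np.array([onz(p,u,v,.072)[:2] for u,v in cv2.boxPoints(r)])
    e1=w[1]-w[0];e2=w[2]-w[1];L,S=sorted((e1,e2),key=lambda e:-np.linalg.norm(e))
    print(np.round(r[0]),w.mean(0).round(4),np.linalg.norm(L).round(4),np.linalg.norm(S).round(4),np.degrees(np.arctan2(L[1],L[0])).round(1)%180)
```

```text
1.65 [ 0.44365459 -0.07455473  0.1528633 ] [[-0.001  0.17   0.985]
 [-0.001  0.985 -0.17 ]
 [-1.    -0.001 -0.001]]
[284. 430.] [ 0.5982 -0.1316] 0.11 0.0436 80.2
[ 67. 247.] [ 0.4228 -0.2416] 0.1436 0.0655 15.5
[363. 193.] [ 0.4305 -0.0514] 0.3125 0.2153 91.9
[196.  53.] [ 0.3185 -0.1241] 0.0681 0.0553 80.8
```

View pics/w1.png

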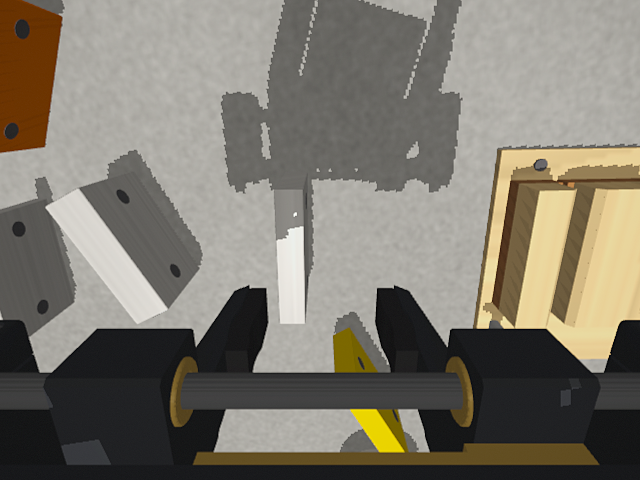

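Run:
```python
from h import *
p=cams.camera_params('wrist')
for q in((274,188),(307,188),(279,323),(305,323),(276,183)): print(onz(p,*q,.072).round(4))
```

```text
[ 0.4004 -0.0963  0.072 ]
[ 0.4039 -0.0756  0.072 ]
[ 0.498  -0.1137  0.072 ]
[ 0.5012 -0.0951  0.072 ]
[ 0.3975 -0.0943  0.072 ]
```

Call:
{"api": "move_arm", "payload": {"plan": "0.9 -2.5 -2 0 0 0 5; 0.9 -2.5 -6 0 0 0 5; 0.9 -2.5 -6 0 0 0 5"}}

```text
time: 2.02
ee_pos: [0.4501, -0.0968, 0.0907]
eef_rot: [2.936, 1.564, 2.767]
ft_force: [-1.0, -0.7, 0.9]
grip_width: 0.569
```

Call:
{"api": "move_arm", "payload": {"plan": "0.1 -0.1 -3 0 0 0 5; 0.1 -0.1 -5.3 0 0 0 5; 0.1 -0.1 -5.3 0 0 0 5; 0.1 -0.1 -5.3 0 0 0 3.5; 0.1 -0.1 -5.3 0 0 0 2.5"}}

```text
time: 2.65
ee_pos: [0.4523, -0.0981, 0.0393]
eef_rot: [2.997, 1.566, 2.829]
ft_force: [0.0, -0.3, 1.0]
grip_width: 0.365
```

Call:
{"api": "move_arm", "payload": {"plan": "0 0 0 0 0 0 1.5; 0 0 0 0 0 0 1.5; 0 0 0 0 0 0 1.5"}}

```text
time: 3.02
ee_pos: [0.453, -0.0985, 0.0402]
eef_rot: [3.049, 1.568, 2.88]
ft_force: [-1.8, 0.3, 6.9]
grip_width: 0.214
```

Call:
{"api": "move_arm", "payload": {"plan": "0 0 4 0 0 0 1.5; 0 3 8 0 0 0 1.5; 1.5 8 10 0 0 1.1 1.5; 2.6 13.5 10 0 0 1.1 1.5; 3.7 19 10 0 0 1.1 1.5"}}

```text
time: 3.65
ee_pos: [0.4897, 0.0931, 0.1401]
eef_rot: [3.079, 1.568, 2.929]
ft_force: [-0.0, -0.4, -5.3]
grip_width: 0.215
```

Call:
{"api": "move_arm", "payload": {"plan": "0 0 0 0 0 0 1.5; 0 0 0 0 0 0 1.5"}}

```text
time: 3.9
ee_pos: [0.4888, 0.093, 0.1393]
eef_rot: [-3.047, 1.566, 3.087]
ft_force: [0.1, -0.9, -4.8]
grip_width: 0.215
```

Call:
{"api": "move_arm", "payload": {"plan": "1.1 4.5 -1 0 0 0 1.5; 2.2 8.7 -2 0 0 0 1.5; 2.2 8.7 -2.9 0 0 0 1.5; 2.2 8.7 -2.9 0 0 0 1.5; 2.2 8.7 -2.9 0 0 0 1.5"}}

```text
time: 4.53
ee_pos: [0.5108, 0.1784, 0.1103]
eef_rot: [-2.973, 1.565, -3.124]
ft_force: [0.4, -0.4, -3.9]
grip_width: 0.214
```

Run:
```python
from h import *
s=arm.state();print(s['time'],s['ee_pos'],rot(s['eef_rot']).round(3))
p,im=shot('wrist','w2.png')
cv2.imwrite('pics/w2c.png',im)
```

```text
4.525 [0.51077696 0.17844202 0.11033808] [[-0.006  0.15   0.989]
 [-0.     0.989 -0.15 ]
 [-1.    -0.001 -0.005]]
```

View pics/w2.png

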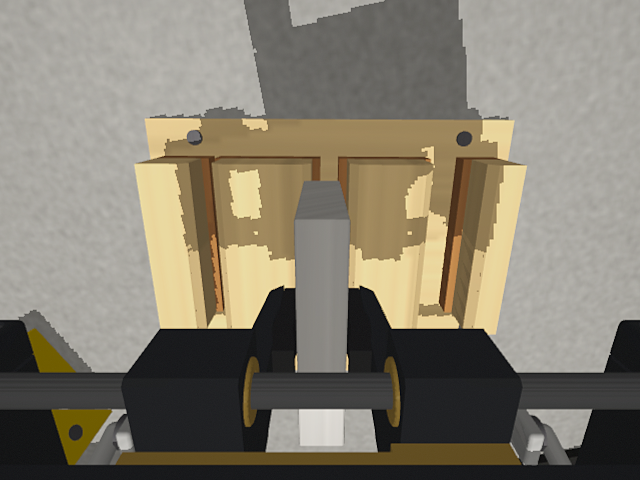

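Run:
```python
from h import *
p=cams.camera_params('wrist')
a=onz(p,136,163,.05);b=onz(p,526,165,.05);d=a-b;print(a,b,np.linalg.norm(d))
yaw=np.arctan2(d[1],d[0])+np.pi/2;print(np.degrees(yaw), (a+b)[:2]/2+.056*np.array([np.cos(yaw),np.sin(yaw)]))
# channel edges at block tops
for u in(216,319,339,434):print(u,onz(p,u,160,.05))
print('plate near bottom',onz(p,302,182,.070),onz(p,343,182,.070),'near top',onz(p,295,218,.142),onz(p,349,218,.142))
```

```text
[0.43848726 0.08476079 0.05      ] [0.47269214 0.30330156 0.05      ] 0.22120136258850828
-8.895473278198812 [0.51091614 0.18537176]
216 [0.4436369  0.13000681 0.05      ]
319 [0.45234768 0.18757152 0.05      ]
339 [0.45403883 0.19874741 0.05      ]
434 [0.46207065 0.25182528 0.05      ]
plate near bottom [0.45976931 0.17761182 0.07      ] [0.46296041 0.19870396 0.07      ] near top [0.4586588  0.17919604 0.142     ] [0.46131742 0.19677439 0.142     ]
```

Call:
{"api": "move_arm", "payload": {"plan": "0 0.2 -0.5 0 0 0 1.5; 0 0.2 -2 0 0 0 1.5; 0 0.2 -3 0 0 0 1.5; 0 0.2 -4 0 0 0 1.5; 0 0.2 -4.3 0 0 0 1.5"}}

```text
time: 5.2
ee_pos: [0.5108, 0.1815, 0.0666]
eef_rot: [3.01, 1.565, 2.859]
ft_force: [-0.4, 5.2, -0.4]
grip_width: 0.215
```

Call:
{"api": "move_arm", "payload": {"plan": "0 0 -0.4 0 0 0 1.5; 0 0 -0.4 0 0 0 1.5; 0 0 -0.4 0 0 0 1.5"}}

```text
time: 5.58
ee_pos: [0.5104, 0.1815, 0.062]
eef_rot: [3.028, 1.565, 2.877]
ft_force: [0.6, 3.1, -4.3]
grip_width: 0.213
```

Call:
{"api": "move_arm", "payload": {"plan": "0 0 -0.1 0 0 0 1.5; 0 0 -0.1 0 0 0 2.4; 0 0 -0.1 0 0 0 4.2; 0 0 -0.1 0 0 0 4.2; 0 0 -0.1 0 0 0 4.2"}}

```text
time: 6.2
ee_pos: [0.5104, 0.1814, 0.0609]
eef_rot: [3.065, 1.565, 2.914]
ft_force: [0.4, -0.3, 0.1]
grip_width: 0.476
```

Call:
{"api": "move_arm", "payload": {"plan": "0 0 2 0 0 0 4.2; 0 0 6 0 0 0 4.2; 0 0 12 0 0 0 4.2; 0 -5 12 0 0 0 4.2; 0 -10 12 0 0 0 4.2"}}

```text
time: 6.82
ee_pos: [0.5109, 0.0807, 0.1821]
eef_rot: [3.002, 1.567, 2.853]
ft_force: [0.2, -0.3, -0.3]
grip_width: 0.475
```

```bash
cat > tops.py <<'E'
from h import *
import sys
def tops(fn,z,box):
    p,im=shot('top',fn);hsv=cv2.cvtColor(im,cv2.COLOR_BGR2HSV)
    m=((hsv[:,:,1]<40)&(hsv[:,:,2]>165)).astype(np.uint8)
    k=np.zeros_like(m);u0,u1,v0,v1=box;k[v0:v1,u0:u1]=1;m*=k
    cs,_=cv2.findContours(m,cv2.RETR_EXTERNAL,cv2.CHAIN_APPROX_NONE)
    for c in cs:
        if cv2.contourArea(c)<60: continue
        r=cv2.minAreaRect(c);w=np.array([onz(p,u,v,z)[:2] for u,v in cv2.boxPoints(r)])
        e1=w[1]-w[0];e2=w[2]-w[1];L,S=sorted((e1,e2),key=lambda e:-np.linalg.norm(e))
        print(np.round(r[0]),w.mean(0).round(4),np.linalg.norm(L).round(4),np.linalg.norm(S).round(4),np.degrees(np.arctan2(L[1],L[0])).round(1)%180)
E
python3 - <<'E'
from tops import *
tops('t2.png',.094,(130,270,195,300));tops('t3.png',.072,(290,440,230,310));s=arm.state();print(s['time'],s['ee_pos'])
E
```

```text
[378. 277.] [ 0.4314 -0.2219] 0.1004 0.0273 16.80000000000001
[421. 274.] [ 0.4369 -0.3174] 0.0986 0.0107 171.2
6.925 [0.51067397 0.0777382  0.18120897]
```

Call:
{"api": "move_arm", "payload": {"plan": "-1.6 -6 0 0 0 8 5.5; -3.2 -12 0 0 0 16 5.5; -4.8 -18 -2 0 0 25.4 5.5; -6.4 -24 -4 0 0 25.4 5.5; -8 -30 -6 0 0 25.4 5.5"}}

```text
time: 7.55
ee_pos: [0.4339, -0.2106, 0.1252]
eef_rot: [-2.84, 1.566, -2.552]
ft_force: [1.1, -0.3, 0.3]
grip_width: 0.628
```

Call:
{"api": "move_arm", "payload": {"plan": "0 0 0 0 0 0 5.5; 0 0 0 0 0 0 5.5"}}

```text
time: 7.8
ee_pos: [0.434, -0.2099, 0.1251]
eef_rot: [-3.038, 1.566, -2.751]
ft_force: [0.3, 0.1, -0.1]
grip_width: 0.626
```

Run:
```python
from h import *
s=arm.state();r=rot(s['eef_rot']);print(s['time'],s['ee_pos'],np.degrees(np.arctan2(r[1,2],r[0,2])),r[2])
from tops import *
tops('t4.png',.094,(130,270,195,300))
```

```text
7.8 [ 0.43402771 -0.20985719  0.12514347] 16.488812260174427 [-9.99989566e-01 -4.70291686e-04 -4.54383321e-03]
[193. 245.] [0.5094 0.1799] 0.0986 0.0174 171.2
```

Call:
{"api": "move_arm", "payload": {"plan": "-0.2 -1.1 -1 0 0 0.3 5.5; -0.2 -1.1 -4 0 0 0.3 5.5; -0.2 -1.1 -7 0 0 0.3 5.5; -0.2 -1.1 -8.5 0 0 0.3 5.5; -0.2 -1.1 -8.5 0 0 0.3 4.5"}}

```text
time: 8.48
ee_pos: [0.432, -0.2195, 0.0395]
eef_rot: [2.984, 1.565, -3.003]
ft_force: [-0.9, -0.5, 0.2]
grip_width: 0.532
```

Call:
{"api": "move_arm", "payload": {"plan": "0 0 0 0 0 0 3.2; 0 0 0 0 0 0 2.4; 0 0 0 0 0 0 2.4; 0 0 0 0 0 0 2.4"}}

```text
time: 8.98
ee_pos: [0.4327, -0.2199, 0.0405]
eef_rot: [-3.037, 1.566, -2.741]
ft_force: [0.3, 1.6, 6.3]
grip_width: 0.316
```

Call:
{"api": "move_arm", "payload": {"plan": "0 0 4 0 0 0 2.4; 0 0 8 0 0 0 2.4; 1 5 12.5 0 0 -8 2.4; 2 10 12.5 0 0 -16 2.4; 3 15.5 12.5 0 0 -25.3 2.4"}}

```text
time: 9.6
ee_pos: [0.4625, -0.0646, 0.1658]
eef_rot: [-2.95, 1.567, -3.099]
ft_force: [0.0, 0.3, -4.1]
grip_width: 0.315
```

Call:
{"api": "move_arm", "payload": {"plan": "1.2 6 0.5 0 0 0 2.4; 2.4 12 0.5 0 0 0 2.4; 3.6 18 0.5 0 0 0 2.4; 4.8 24 0.5 0 0 0 2.4; 5.5 29 0.5 0 0 0 2.4"}}

```text
time: 10.22
ee_pos: [0.5168, 0.2275, 0.1699]
eef_rot: [-2.862, 1.566, -3.01]
ft_force: [0.7, 0.3, -4.0]
grip_width: 0.312
```

Run:
```python
from h import *
s=arm.state();r=rot(s['eef_rot']);print(s['time'],s['ee_pos'],s['ft_force'],s['grip_width'],np.degrees(np.arctan2(r[1,2],r[0,2])),r[2])
```

```text
10.225 [0.5168098  0.22746278 0.16985733] [ 0.7038831   0.34961966 -4.01286085] 0.31238880748109443 -8.494867663905122 [-0.99998708 -0.00140153 -0.00488534]
```

Call:
{"api": "move_arm", "payload": {"plan": "0.5 2.9 0 0 0 0 2.4; 0.5 2.9 -3 0 0 0 2.4; 0.5 2.9 -6 0 0 0 2.4; 0.5 2.9 -6 0 0 0 2.4"}}

```text
time: 10.72
ee_pos: [0.5186, 0.2556, 0.1062]
eef_rot: [-2.78, 1.558, -2.928]
ft_force: [-1.3, -1.3, -4.3]
grip_width: 0.313
```

Run:
```python
from h import *
s=arm.state();r=rot(s['eef_rot']);print(s['time'],s['ee_pos'],np.degrees(np.arctan2(r[1,2],r[0,2])),r[2])
p,im=shot('wrist','w3.png')
```

```text
10.725 [0.51861245 0.25564333 0.10622615] -8.49115910385576 [-0.99991283 -0.00467143 -0.01234954]
```

View pics/w3.png

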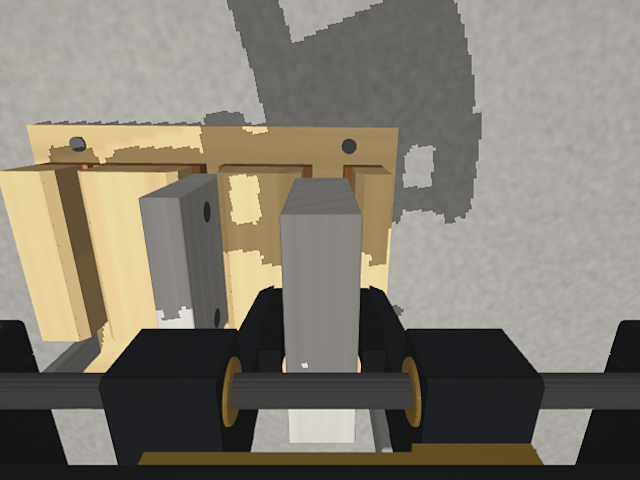

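Call:
{"api": "move_arm", "payload": {"plan": "0.2 0.2 0 0 0 0 2.4; 0.2 0.2 -1 0 0 0 2.4; 0.2 0.2 -2 0 0 0 2.4; 0.2 0.2 -3 0 0 0 2.4; 0.2 0.2 -3.8 0 0 0 2.4"}}

```text
time: 11.4
ee_pos: [0.5219, 0.2579, 0.0693]
eef_rot: [-2.797, 1.561, -2.946]
ft_force: [-0.4, -0.4, -5.6]
grip_width: 0.308
```

Call:
{"api": "move_arm", "payload": {"plan": "0 0 -0.4 0 0 0 2.4; 0 0 -0.6 0 0 0 2.4; 0 0 -0.6 0 0 0 2.4"}}

```text
time: 11.78
ee_pos: [0.522, 0.2579, 0.0634]
eef_rot: [-2.796, 1.561, -2.945]
ft_force: [-0.0, 0.2, -4.4]
grip_width: 0.312
```

Call:
{"api": "move_arm", "payload": {"plan": "0 0 -0.15 0 0 0 2.4; 0 0 -0.2 0 0 0 2.4; 0 0 -0.2 0 0 0 3.2; 0 0 -0.2 0 0 0 5; 0 0 -0.2 0 0 0 5"}}

```text
time: 12.4
ee_pos: [0.5223, 0.258, 0.0615]
eef_rot: [-2.801, 1.561, -2.949]
ft_force: [0.5, 0.5, -0.7]
grip_width: 0.559
```

Call:
{"api": "move_arm", "payload": {"plan": "0 0 2 0 0 0 5; 0 0 6 0 0 0 5; 0 0 11 0 0 0 5; -0.6 -6 11 0 0 0 5; -1.2 -12 11 0 0 0 5"}}

```text
time: 13.02
ee_pos: [0.511, 0.1372, 0.1741]
eef_rot: [-2.654, 1.565, -2.8]
ft_force: [0.9, -1.2, 0.5]
grip_width: 0.567
```

Run:
```python
from h import *
s=arm.state();r=rot(s['eef_rot']);print(s['time'],s['ee_pos'],np.degrees(np.arctan2(r[1,2],r[0,2])),r[2])
```

```text
13.025 [0.51098807 0.13722495 0.17409848] -8.373746594019702 [-0.99998487 -0.00257701 -0.0048602 ]
```

Call:
{"api": "move_arm", "payload": {"plan": "-1 -6 0 0 0 0 4; -2 -12 0 0 0 0 4; -3 -18 0 0 0 0 4; -4 -24 0 0 0 0 4; -5 -30 0 0 0 0 4"}}

```text
time: 13.65
ee_pos: [0.4609, -0.1649, 0.1759]
eef_rot: [-2.161, 1.566, -2.307]
ft_force: [0.4, 0.6, 0.4]
grip_width: 0.451
```

Call:
{"api": "move_arm", "payload": {"plan": "-1 -6 -1 0 0 0 4; -2.3 -12 -2.5 0 0 0 4; -2.3 -15.8 -5.5 0 0 0 4; -2.3 -15.8 -5.5 0 0 0 4; -2.3 -15.8 -5.5 0 0 0 4"}}

```text
time: 14.28
ee_pos: [0.4381, -0.3227, 0.1219]
eef_rot: [-2.018, 1.567, -2.164]
ft_force: [0.2, 0.2, 0.5]
grip_width: 0.452
```

Run:
```python
from tops import *
s=arm.state();r=rot(s['eef_rot']);print(s['time'],s['ee_pos'],np.degrees(np.arctan2(r[1,2],r[0,2])),r[2])
tops('t5.png',.094,(130,270,195,300))
```

```text
14.275 [ 0.43814502 -0.32267761  0.12193496] -8.386018838147933 [-0.99999168 -0.00367803 -0.00176223]
[193. 245.] [0.5094 0.1799] 0.0986 0.0174 171.1
[157. 240.] [0.5195 0.2564] 0.0982 0.0262 171.8
```

Call:
{"api": "move_arm", "payload": {"plan": "0 0.7 -1 0 0 0 4; 0 0.7 -4 0 0 0 4; 0 0.7 -7 0 0 0 4; 0 0.7 -8.2 0 0 0 4; 0 0.7 -8.2 0 0 0 3"}}

```text
time: 14.95
ee_pos: [0.4385, -0.3143, 0.04]
eef_rot: [-2.127, 1.567, -2.271]
ft_force: [0.5, -0.3, 0.2]
grip_width: 0.366
```

Call:
{"api": "move_arm", "payload": {"plan": "0 0 0 0 0 0 2; 0 0 0 0 0 0 1.2; 0 0 0 0 0 0 0.6; 0 0 0 0 0 0 0.6; 0 0 0 0 0 0 0.6"}}

```text
time: 15.58
ee_pos: [0.439, -0.315, 0.0409]
eef_rot: [-1.745, 1.566, -1.889]
ft_force: [-0.3, 0.3, 5.4]
grip_width: 0.11
```

Call:
{"api": "move_arm", "payload": {"plan": "0 0 4 0 0 0 0.6; 0 2 8.5 0 0 0 0.6; 1 8 9 0 0 0 0.6; 2 14 9 0 0 0 0.6; 3 20 9 0 0 0 0.6"}}

```text
time: 16.2
ee_pos: [0.4687, -0.1132, 0.1309]
eef_rot: [-1.736, 1.566, -1.882]
ft_force: [1.2, -0.4, -2.0]
grip_width: 0.112
```

Call:
{"api": "move_arm", "payload": {"plan": "1 6 0 0 0 0 0.6; 2 12 0 0 0 0 0.6; 2.6 18 0 0 0 0 0.6; 3 22.2 -1 0 0 0 0.6; 3 22.2 -1.5 0 0 0 0.6"}}

```text
time: 16.82
ee_pos: [0.4978, 0.1114, 0.115]
eef_rot: [-2.06, 1.566, -2.202]
ft_force: [-0.8, -0.7, -2.5]
grip_width: 0.112
```

Call:
{"api": "move_arm", "payload": {"plan": "0 0 0 0 0 0 0.6; 0 0 0 0 0 0 0.6"}}

```text
time: 17.08
ee_pos: [0.4977, 0.1104, 0.115]
eef_rot: [-2.101, 1.566, -2.243]
ft_force: [0.7, -0.6, -1.8]
grip_width: 0.11
```

Run:
```python
from h import *
s=arm.state();r=rot(s['eef_rot']);print(s['time'],s['ee_pos'],np.degrees(np.arctan2(r[1,2],r[0,2])),r[2])
p,im=shot('wrist','w4.png')
```

```text
17.075 [0.49771961 0.11041167 0.11497388] -8.160090567656377 [-0.99998751 -0.00431206 -0.00252589]
```

View pics/w4.png

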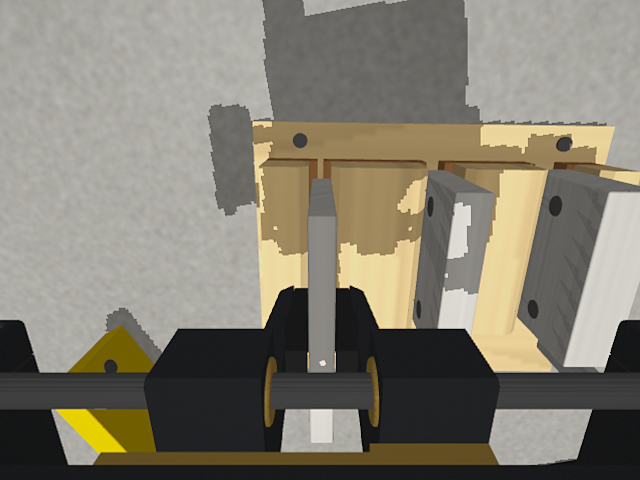

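Call:
{"api": "move_arm", "payload": {"plan": "0.1 -0.2 -1 0 0 -0.4 0.6; 0.1 -0.2 -2 0 0 -0.4 0.6; 0.1 -0.2 -2.8 0 0 -0.4 0.6; 0.1 -0.2 -3.4 0 0 -0.4 0.6; 0.1 -0.2 -3.8 0 0 -0.4 0.6"}}

```text
time: 17.75
ee_pos: [0.4987, 0.1084, 0.0766]
eef_rot: [-2.128, 1.566, -2.278]
ft_force: [-0.2, 0.2, -2.1]
grip_width: 0.108
```

Call:
{"api": "move_arm", "payload": {"plan": "0 0 -0.5 0 0 0 0.6; 0 0 -1 0 0 0 0.6; 0 0 -1.2 0 0 0 0.6"}}

```text
time: 18.12
ee_pos: [0.4986, 0.1084, 0.0642]
eef_rot: [-2.18, 1.565, -2.33]
ft_force: [0.4, 0.0, -2.4]
grip_width: 0.116
```

Call:
{"api": "move_arm", "payload": {"plan": "0 0 -0.2 0 0 0 0.6; 0 0 -0.25 0 0 0 0.6; 0 0 -0.25 0 0 0 1.4; 0 0 -0.25 0 0 0 3; 0 0 -0.25 0 0 0 3"}}

```text
time: 18.75
ee_pos: [0.4987, 0.1084, 0.0618]
eef_rot: [-2.145, 1.566, -2.294]
ft_force: [0.3, 0.1, -0.2]
grip_width: 0.333
```

Call:
{"api": "move_arm", "payload": {"plan": "0 0 2 0 0 0 3; 0 0 7 0 0 0 3; 0 0 12 0 0 0 2; -6 0 14 0 0 0 1; -12 0 14 0 0 0 0"}}

```text
time: 19.38
ee_pos: [0.3788, 0.1083, 0.2035]
eef_rot: [-1.365, 1.567, -1.515]
ft_force: [0.0, -0.7, 0.8]
grip_width: 0.024
```

Run:
```python
from tops import *
s=arm.state();r=rot(s['eef_rot']);print(s['time'],s['ee_pos'],s['joint_positions'],np.degrees(np.arctan2(r[1,2],r[0,2])))
tops('t6.png',.094,(130,270,195,300))
```

```text
19.375 [0.3787822  0.10826822 0.20350211] [-0.0219909  -0.21522501  2.07061635 -0.00411105  1.28589433 -1.44181585] -8.583764330694374
[226. 250.] [0.4963 0.1068] 0.097 0.0084 171.3
[193. 245.] [0.5093 0.18  ] 0.0983 0.0173 171.2
[157. 240.] [0.5197 0.2564] 0.0985 0.0262 171.8
```

View pics/t6.png

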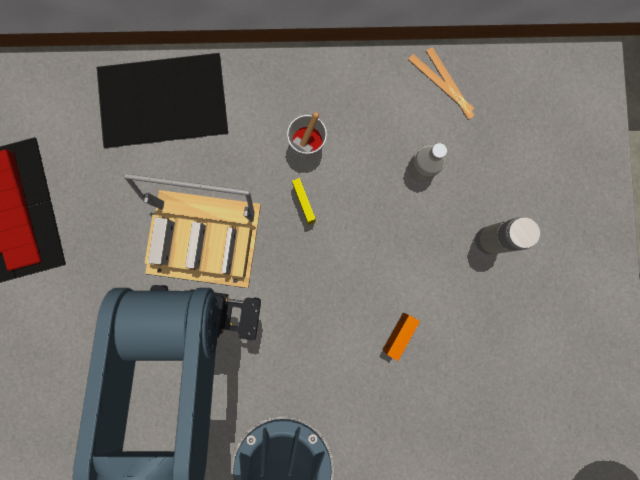

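All three are seated, with tops at the expected spots in the top view: (157,240), (193,245) and (226,250). Next is the bail: go over the bar, drop in behind it and pull.

Call:
{"api": "move_arm", "payload": {"plan": "3 0.5 3 0 0 0 0; 9 1.5 4.4 0 0 0 0; 15 3 4.4 0 0 0 0; 21 4 4.4 0 0 0 0; 27.2 5.2 4.4 0 0 0 0"}}

```text
time: 20.05
ee_pos: [0.6425, 0.1614, 0.2432]
eef_rot: [-2.646, 1.56, -2.793]
ft_force: [0.8, -0.2, 0.4]
grip_width: 0.002
```

Call:
{"api": "move_arm", "payload": {"plan": "0 0 0 0 0 0 0; 0 0 0 0 0 0 0"}}

```text
time: 20.3
ee_pos: [0.6419, 0.1614, 0.2418]
eef_rot: [-2.694, 1.557, -2.842]
ft_force: [-1.1, 0.9, -0.2]
grip_width: 0.003
```

Run:
```python
from h import *
s=arm.state();print(s['time'],s['ee_pos'])
H=np.array([.5945,.1688,.102]);q,im=shot('side','s1.png')
hs=[np.array(proj(q,H+np.array([-.1*np.cos(t)*.9888,.1*np.cos(t)*.1495,.1*np.sin(t)]))).round() for t in(1.7,1.85,2.0)]
print(hs)
a=cv2.resize(im[60:240,220:440],None,fx=3.5,fy=3.3);cv2.imwrite('pics/s1c.png',a[:600])
```

```text
20.3 [0.64194556 0.16137241 0.24184608]
[array([334., 131.]), array([340., 133.]), array([346., 135.])]
```

View pics/s1c.png

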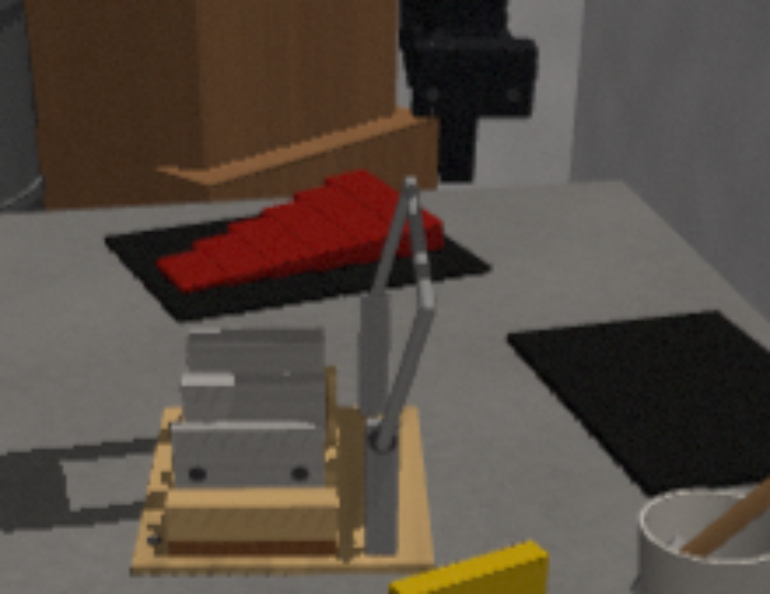

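Call:
{"api": "move_arm", "payload": {"plan": "1.4 -0.1 0 0 0 0 0; 1.4 -0.1 0 0 0 0 0; 1.4 -0.1 -2 0 0 0 0; 1.4 -0.1 -5 0 0 0 0; 1.4 -0.1 -6.2 0 0 0 0"}}

```text
time: 20.98
ee_pos: [0.6534, 0.1604, 0.1778]
eef_rot: [-2.739, 1.554, -2.886]
ft_force: [-0.3, -0.1, 0.5]
grip_width: 0.006
```

Call:
{"api": "move_arm", "payload": {"plan": "-0.6 0.1 0 0 0 0 0; -1.2 0.2 0 0 0 0 0; -2 0.3 0 0 0 0 0; -3 0.5 0.2 0 0 0 0; -4 0.6 0.2 0 0 0 0"}}

```text
time: 21.6
ee_pos: [0.614, 0.1665, 0.1816]
eef_rot: [-2.692, 1.558, -2.84]
ft_force: [2.8, -0.3, 3.3]
grip_width: 0.007
```

Call:
{"api": "move_arm", "payload": {"plan": "-1.4 0.2 0 0 0 0 0; -2.8 0.4 -0.4 0 0 0 0; -4.2 0.6 -0.9 0 0 0 0; -5.4 0.8 -1.5 0 0 0 0; -6.4 1 -2 0 0 0 0"}}

```text
time: 22.22
ee_pos: [0.549, 0.1764, 0.1607]
eef_rot: [-2.651, 1.558, -2.799]
ft_force: [5.4, -2.5, -5.0]
grip_width: 0.005
```

Run:
```python
from h import *
s=arm.state();print(s['time'],s['ee_pos'],s['ft_force'])
q,im=shot('side','s2.png')
H=np.array([.5945,.1688,.102])
print([(t,np.array(proj(q,H+np.array([-.1*np.cos(t)*.9888,.1*np.cos(t)*.1495,.1*np.sin(t)]))).round()) for t in(.7,.8,.9,1.0,1.1)])
cv2.imwrite('pics/s2c.png',cv2.resize(im[60:240,220:440],None,fx=3.5,fy=3.3))
```

```text
22.225 [0.5489902  0.17636898 0.16070423] [ 5.41723098 -2.53018091 -4.95598136]
[(0.7, array([295., 146.])), (0.8, array([298., 143.])), (0.9, array([301., 140.])), (1.0, array([305., 138.])), (1.1, array([308., 136.]))]
```

View pics/s2c.png

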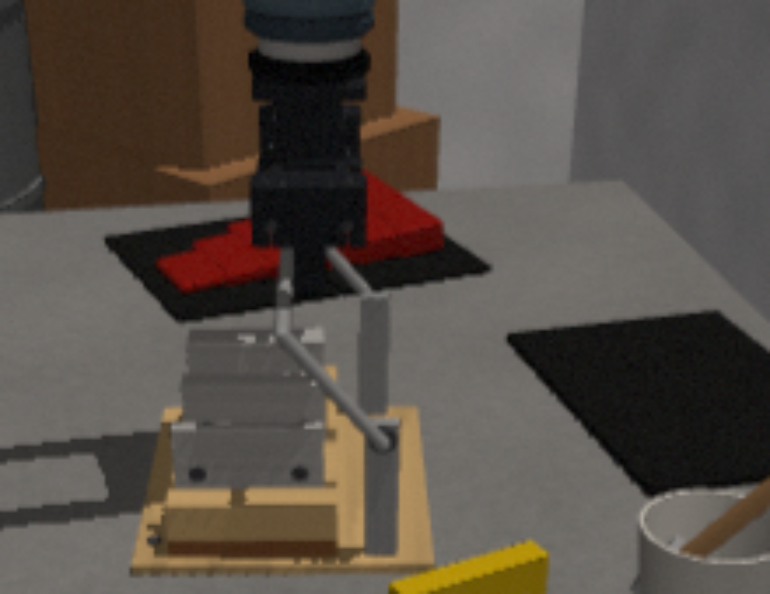

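Call:
{"api": "move_arm", "payload": {"plan": "0.8 -0.1 1.5 0 0 0 0; 0.8 -0.1 5 0 0 0 0; -1 0.2 5.4 0 0 0 0; -2.4 0.4 5.4 0 0 0 0; -2.4 0.4 4 0 0 0 0"}}

```text
time: 22.9
ee_pos: [0.5235, 0.181, 0.2003]
eef_rot: [-2.697, 1.557, -2.844]
ft_force: [-0.5, -0.2, 0.3]
grip_width: 0.005
```

Run:
```python
from h import *
s=arm.state();print(s['time'],s['ee_pos'],s['ft_force'])
q,im=shot('side','s3.png')
cv2.imwrite('pics/s3c.png',cv2.resize(im[60:240,220:440],None,fx=3.5,fy=3.3))
```

```text
22.9 [0.52351773 0.18098111 0.20031698] [-0.50319676 -0.16091859  0.28862822]
```

View pics/s3c.png

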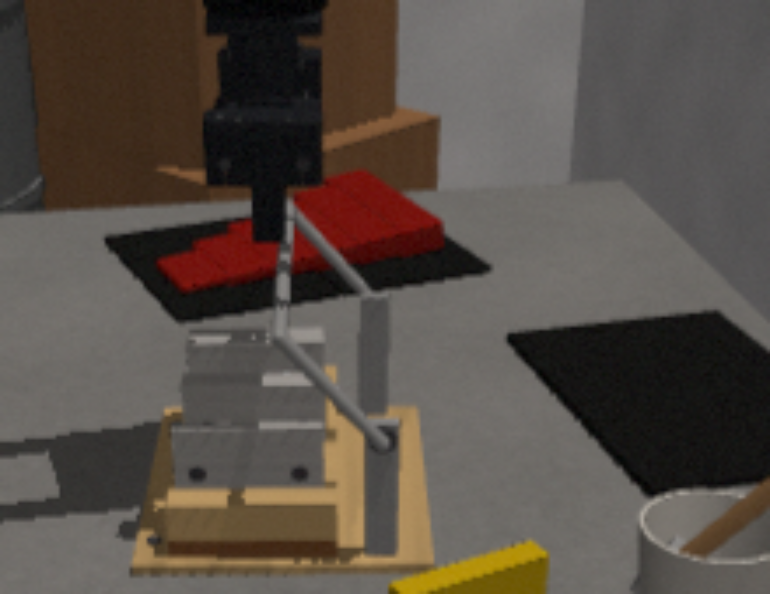

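Call:
{"api": "move_arm", "payload": {"plan": "0.9 -0.1 -0.3 0 0 0 0; 0.6 -0.1 -1.8 0 0 0 0; -0.1 0 -3.1 0 0 0 0; -1.2 0.2 -4.7 0 0 0 0; -2 0.3 -6.2 0 0 0 0"}}

```text
time: 23.58
ee_pos: [0.5022, 0.1835, 0.1339]
eef_rot: [-2.731, 1.553, -2.879]
ft_force: [1.4, 0.1, 1.2]
grip_width: 0.004
```

Call:
{"api": "move_arm", "payload": {"plan": "-0.2 0 -1 0 0 0 0; -0.4 0 -2 0 0 0 0; -0.4 0 -2.6 0 0 0 0; -0.4 0 -2.6 0 0 0 0"}}

```text
time: 24.08
ee_pos: [0.4984, 0.1834, 0.1077]
eef_rot: [-2.721, 1.553, -2.868]
ft_force: [-0.3, -0.1, -0.5]
grip_width: 0.006
```

Run:
```python
from h import *
s=arm.state();print(s['time'],s['ee_pos'],s['ft_force'])
q,im=shot('side','s4.png')
H=np.array([.5945,.1688,.102])
b=cv2.imread('pics/t6.png')
# side arm at -y end: bright line end; project ends for angles
for t in(0,.12,.3,.6,.9):
  c=H+np.array([-.1*np.cos(t)*.9888,.1*np.cos(t)*.1495,.1*np.sin(t)]);print(t,[np.array(proj(q,c+e*.12*np.array([.1495,.9888,0]))).round() for e in(-1,1)])
# changed pixels relative to s1 restricted to region
d=cv2.absdiff(im,cv2.imread('pics/s3.png')).max(2)>25
g=cv2.cvtColor(im,cv2.COLOR_BGR2GRAY)
print(g[150:196:2,262:336:3])
```

```text
24.075 [0.49841901 0.18338743 0.10770141] [-0.31386602 -0.07285627 -0.4803537 ]
0 [array([284., 195.]), array([288., 152.])]
0.12 [array([284., 190.]), array([288., 148.])]
0.3 [array([285., 183.]), array([290., 141.])]
0.6 [array([291., 171.]), array([294., 131.])]
0.9 [array([300., 162.]), array([302., 123.])]
[[109  17  20  17  21  15  11  16  10  13  13  22  16  90 116 113 146 144
  138 139 133  83  96  95 107]
 [110 106  16  11  36  13  17  13  17  12  13  34  16  68  82  84  81  83
   82  78  79  74  71 104 109]
 [110 111  19  11  25  16  14  20  14  17  15  31  14  89 110 110 113 110
  111 108 107  74  75  97 112]
 [111 108 106  15  17  14  16   8  19  18  11  33  16  87 108 110 108 110
  111 110 109  75  76  95 109]
 [109 109 107  64  67  61  61  14  13  19  29  73  53 112 111 111 116 110
  108 109 105  74  79  96 109]
 [107 106 108 109  78  69  72  16   9  12  81 147 144 146 147 148 148 110
  109 106  98  74  76  95 107]
 [109 104 105 106 104 101 101  13  17   8 115 146 148 148 146 146 147 108
  106 109  80  75  74  96 108]
 [107 108 109 106 111 111 102  19  17  17  80  96  
[... 929 characters left out ...]
62  82  88  86  89  84  89  86  88 126
  114 103  91  74  75 113 114]
 [108 109 152 149  83  81  82  63  58  82  86  87  87  86  89  87  89 125
   89  72  60  76  79 143 137]
 [111 109 135  71  78  79  78  87  82  81  85  84  85  83  85  80  85 125
  151 146 149 124 125 139 128]
 [ 98  94  56  60  75  73  67 120 107  73 118 140 140 140 139 131 139 123
  148 145 150 119 113 116 105]
 [ 52  59  68  83  85  86  85 123  89  87  96  98  97  96  85  84  86  89
  138 146 149  73  42  48 128]
 [ 53  70  63  79  80  81  79 130 101 101 103 103 102 107 108 107 111 110
  130 138 143 100  96  39 126]
 [ 53  74 132  79  81  81  79 124 123 122 124 124 126 124 125 124 126 122
  123 123 121 120 121  66 126]]
```

Call:
{"api": "move_arm", "payload": {"plan": "0 0 -0.2 0 0 0 0; 0 0 -0.3 0 0 0 0"}}

```text
time: 24.38
ee_pos: [0.499, 0.1834, 0.1069]
eef_rot: [-2.701, 1.553, -2.848]
ft_force: [-8.9, -1.2, 21.9]
grip_width: 0.003
```

The force rises to 22 N with the tip at z = 0.107 m, so the bail is on its end stop. I'll retract and check.

Call:
{"api": "move_arm", "payload": {"plan": "0 0 2 0 0 0 0; 0 0 6 0 0 0 0; -4 0 12 0 0 0 0; -10 0 14 0 0 0 0; -16 0 14 0 0 0 0"}}

```text
time: 25.0
ee_pos: [0.3446, 0.1835, 0.2488]
eef_rot: [-2.656, 1.558, -2.804]
ft_force: [0.9, 0.3, -0.0]
grip_width: 0.002
```

Run:
```python
from tops import *
s=arm.state();print(s['time'],s['ee_pos'],s['ft_force'])
tops('t7.png',.094,(130,270,195,300))
q,im=shot('side','s5.png');g=cv2.cvtColor(im,cv2.COLOR_BGR2GRAY)
print('arm edges by column (side view, rows 180-204):')
for c in(290,300,310,320): print(c,g[182:204,c])
H=np.array([.5945,.1688,.102])
e=np.array([.1495,.9888,0])*-.12
for t in(0,.12): print(t,proj(q,H+e),proj(q,H+e+np.array([-.1*np.cos(t)*.9888,.1*np.cos(t)*.1495,.1*np.sin(t)])))
p=cams.camera_params('top');im=cv2.imread('pics/t7.png')
for n,X,a in(('can',(522,233),0),('bottle',(438,151),0),('pot',(307,135),0)):
    d=cv2.absdiff(im,cv2.imread('pics/top0.png'))[X[1]-25:X[1]+25,X[0]-25:X[0]+25];print(n,'diff',d.mean().round(2))
```

```text
25.0 [0.34460067 0.18346816 0.24876877] [ 0.93554774  0.25293366 -0.02199839]
[190. 260.] [0.4747 0.1853] 0.0283 0.0169 172.1
[155. 256.] [0.4862 0.2613] 0.0308 0.0261 171.8
[228. 240.] [0.5171 0.1035] 0.0549 0.0083 171.1
[194. 235.] [0.5294 0.1768] 0.0575 0.0171 171.4
[159. 231.] [0.5407 0.2534] 0.056 0.0262 171.8
arm edges by column (side view, rows 180-204):
290 [ 86  88  86  85  82 101 136 137  98  83 102 130 122  96  68  69  84  85
  83  81  83  84]
300 [ 84  84  84  85  83 101 138 137  98  88 103 132 122  92  69  75  85  84
  83  81  86  85]
310 [ 85  87  86  85  84 104 137 134  85  88 109 136 122  91  68  78  86  87
  85  83  85  86]
320 [114 112  67 100 143 142 144 144 143 139 136 135 120  89  84 126 141 142
 141 140 139 139]
0 (np.float64(329.1433682020631), np.float64(194.55747616190962)) (np.float64(283.53196158543517), np.float64(194.88598154782838))
0.12 (np.float64(329.1433682020631), np.float64(194.55747616190962)) (np.float64(283.6206501420902), np.float64(190.01884512549327))
can diff 7.83
bottle diff 7.36
pot diff 6.22
```

```bash
python3 -c "
from workcell import workorder
print(workorder.sign_off())"
```

```text
the job is handed in; nothing more can be done
None
```

I put all three plates in their own slots (28 mm wide, 19 mm middle, 10 mm narrow), swung the bail fully down over them, and handed the job in at about 25 s.

**Plates:** The last full top-view measurement, taken before the bail was moved, put each plate within about 3 mm of its slot's middle and 1° of its direction. In the side view their tops stood level. After the bail came down, the parts of the plates showing on either side of the bar still lay on the same lines.

**Bail:** When I pressed it, the wrist force rose to 22 N with the fingertip at z = 0.107 m, which matches the end stop. Afterwards the near side arm looked level in the side view, matching 0 rad.

**Bystanders:** My numeric before/after check on the can, bottle and pot was inconclusive. The pixel differences were 6–8 grey levels, and I had no noise baseline to compare them with. They looked unmoved in the top view taken after the plates were placed, and the arm did not go near them.

**Camera disagreement:** The wrist camera read about 4–5 mm more in y than the top camera. I set the slot targets between the two, and the plates went in with at most about 5 N of side force.

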